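# Set the lamp attenuator three clicks open

### The arm

A 6-joint arm with a two-finger parallel gripper is mounted at the origin on the work surface. World frame = base frame: x ahead of the robot, y to its left, z up, the work surface at z = 0. Lengths are in mm, angles in rad, forces in N, time in s.
With the tool pointing down it reaches from about 350 to 875 mm from the base axis. Payload 4.2 kg.
Tool frame: the origin (TCP) lies between the finger pads; the fingertips stand 19 mm ahead of it and the grasp point (between the pads) is the TCP; y points along the fingers, z is the direction in which the jaws open and shut, and the axes are right-handed (so a half turn about y gives the same grasp; the last joint's range is limited). The gripper opens to 85 mm and grips with 20 to 120 N. Pads are 22 mm wide; open, the fingers measure 114 mm over their backs; the gripper's body (76 mm by 85 mm) begins 54 mm behind the grasp point. The pads swing forward as they close: fully open they stand 13 mm farther back than shut.
Start: joints at [-1.022, 0.385, 0.008, 0, -1.194, -0.259], TCP at [178.616, -598.912, 250.312] pointing down, gripper open.
Joint ranges: [-3.14, 3.14], [-1.21, 2.06], [-1.07, 1.41], [-3.16, 2.05], [-2.99, -0.16], [-3.1, 3.1]. Speed limits (rad/s): [2.79, 2.79, 3.14, 3.14, 3.14, 3.14].

### API

Orientations are given as a unit quaternion [x, y, z, w].
In Python, from bench import arm gives the robot as it stands.
- The arm moves only by the shell command python3 -m inch 'ROWS'. ROWS is JSON, a list of rows, each a list of 7 numbers: the opening, from 0 (shut) to 1 (fully open), then the shift along the tool's x, y, z in cm, then the turn, a rotation vector about the tool's x, y, z in degrees. A call has 1 to 20 rows; each row is the pose to reach, as a shift and turn from the pose commanded when the call began, along the tool's axes at that moment; what a row does not reach only later rows make up. A row lasts 1/12 s, in which the tool goes at most 41.7 mm and 7.16 degrees, less where a joint would pass 70% of its speed; a pose out of reach is approached as far as the arm can. A call with a gripper value outside its range is refused whole. The fingers move at their own pace and stop on an object; the grip force is fixed at half the most. Time passes only in rows, so rows that repeat a pose let the fingers close. It gives the time, the measured TCP pose, the force and the opening at its end, in the units of the state.
- arm.read_state(): the state, without advancing time (a new reading comes with each control period).
- arm.get_image(name): name is "scene" or "top" or "wrist"; returns the picture (420x560x3 uint8, red, green, blue); there is no depth.
- arm.camera_params(name): a dict with "fx", "fy", "cx", "cy" (pixels), "rvec" (rotation vector, rad) and "tvec" (3), from world to camera coordinates, as OpenCV has them. Camera axes: x right, y down, z forward; pixel columns grow to the right and rows downward; lengths in mm; the calibration is good to about 2 mm. A picture is of the moment at which its call begins: read the wrist's pose just before it. camera_params takes no time and is no camera call; for the wrist camera it gives the pose at the moment of the call.
- arm.job_done(): hands the job in, once; it reports no verdict.
Trained networks look in the newest picture that a camera, given by its name, has taken for a name from the list of things; names that differ only in an ending like _2 or _b are one class to them, and where a whole thing is asked for, a point or a joint stands for the part that bears it (a point fixed in the world has none). Each returns a list of dicts, best first, with "conf" (0 to 1); they miss things now and then, are a little off and sometimes report something else, mostly with a low value. They report only what shows in the picture. A call takes as long as a camera call.
- arm.masks_of(label, camera): "mask" (420x560 bool, what is visible of it) and "extent" ([left, top, width, height] in pixels, round what is visible of it).
The state is a dict: "clock": time; "joints": joint angles; "joint_vel": joint speeds; "joint_efforts": joint torques, N m; "position": TCP position; "ee_rot": TCP orientation; "contact_force": force on the tool from outside, world axes, zero at the start; "wrist_torque": the same for the moment, N m; "gripper_width": finger opening in mm.
Only numpy, scipy, OpenCV 4.12 (cv2) and the standard library are available. Lean on these libraries where they do the work, as an engineer would, in place of code of your own. Each camera call takes 0.05 s, during which the arm holds its last target.

### The job

Set the light level on the fluorescence lamp house by its click-stop lever. First push the lever with a fingertip all the way back to its shut end stop, the end with the round steel thumbscrew; then push it the other way gently, counting the clicks, and stop in the third click from the end stop, never going past the third, as that would bleach the sample. Only push the lever, do not pinch it or force it, leave the things standing around untouched, and take the hand away when the lever sits in its third click.

Things in the scene. Friction and masses are not known exactly. Their poses are not given: they have to be found in the camera images.
- lamp_house: White housing fixed to the bench, 120 x 280 mm, 90 mm high, flat top; origin at the centre of its underside, z up. x points along the dark light barrel to an upright sample stage at its far side (reaching x = 210 mm, 83 mm high). y runs along the slot in its top, from the shut end (-y) to the open end (+y, black cooling slits). Six black ticks, 15 mm apart, mark the end stop and five clicks.
- lever_top (a point): Centre of the top face of the black lever head, 132 mm above the bench. The head is a rounded upright block, 12 mm thick along the slot, 34 mm wide across it and 30 mm tall; its underside is 12 mm above the housing's top, on a 6 mm steel stem. It has the axes of lamp_house and lies at x = 0, y = -37.5 mm + joint value there.
- lever (a joint): Slide along the slot, m: 0 at the shut end stop (firm, gives under 0.1 mm per N), growing towards the open end. Clicks are at 0.015, 0.030, 0.045, 0.060, 0.075; the end stop is not counted. Leaving a seat takes 5 to 7 N, fading to about 0 near the crest half-way to the next; 2 to 3 mm past the crest it snaps into that seat and stays. Starts at the first or second click, seldom between them.
- thumbscrew (a point): Centre of the top of the round steel thumbscrew, 26 mm across and 14 mm high, that stands on the housing's top at its shut end: x = 0, y = -118 mm, z = 104 mm of lamp_house.
- tube_rack: Bystander: loose white rack with eight capped tubes, 75 x 115 mm, 82 mm high; origin at the centre of its underside.
- tip_box: Bystander: loose pipette-tip box, grey with clear lid, 85 x 115 mm, 63 mm high; origin at the centre of its underside.
- reagent: Bystander: loose amber jar with white cap, 60 mm across, 125 mm high; origin at the centre of its underside.

How it is judged:
By the outcome, as a careful person would: the job done as asked, in the order asked, and still so for the second after the job is handed in, with the robot touching nothing.
It also fails if it takes over 58 s, if anything falls off the work surface, if the arm or the gripper's body presses on something with over 40 N, if the wrist force passes 120 N, or if a joint passes its speed limit or range.

## Working session

There is one attempt and no reset: what is moved stays moved. The work goes in short steps, Python scripts to look and compute and a shell command to move; the robot and the scene stay as the last step left them, time stands still between calls to the robot, and variables do not carry over. Pictures are saved under pics/ and viewed, and the job is handed in when it is done.

```bash
ls; mkdir -p pics; python3 - <<'E'
from bench import arm
import cv2
s=arm.read_state(); print({k:(v if not hasattr(v,'tolist') else v.tolist()) for k,v in s.items()})
for n in ("scene","top"):
    cv2.imwrite(f"pics/{n}0.png",arm.get_image(n)[:,:,::-1]); p=arm.camera_params(n); print(n,p)
    for l in ("lamp_house","lever_top","thumbscrew","tube_rack","tip_box","reagent"):
        for r in arm.masks_of(l,n)[:2]: print(l,round(r["conf"],2),r["extent"])
E
```

```text
pics
{'clock': 0.0, 'joints': [-1.0223949212487462, 0.3855639472745148, 0.006610601974186853, -0.0005149794299041573, -1.1940282999020222, -0.25858091680247103], 'joint_vel': [-0.00015228722980885443, -0.0007475963585284332, 0.00034584701967040293, 0.00024851620194913797, -0.0016919138806392219, 0.000931551772756632], 'joint_efforts': [0.0003202615789632546, -39.22931671142578, 18.840546011924744, 4.186245650053024, -0.0045042134297546, -7.056261495108629e-06], 'position': [178.4616029882416, -598.3965879341338, 249.20876782007636], 'ee_rot': [-0.6989277368878457, -0.10189452404855283, 0.10218996148349119, 0.7004817887352645], 'contact_force': [-0.23655704131679908, 0.06352756009483378, 0.6197214474874615], 'wrist_torque': [0.003320916279299622, 0.011878005529202262, 0.01348205507033698], 'gripper_width': 85.38179044851515}
scene {'fx': 398.68145807881507, 'fy': 398.68145807881507, 'cx': 271.9585074388104, 'cy': 205.82499403853234, 'rvec': array([ 1.99777832,  1.71211142, -0.51965336]), 'tvec': array([-131.50376651, -412.32782864, 1443.48326062])}
lever_top 0.53 [231.8, 189.0, 5.0, 14.7]
thumbscrew 0.72 [191.0, 175.5, 111.3, 112.3]
tube_rack 0.92 [305.1, 168.4, 52.1, 43.9]
tip_box 0.66 [288.3, 223.8, 57.8, 53.5]
reagent 0.87 [136.1, 198.0, 31.4, 39.5]
top {'fx': 426.82514361445, 'fy': 426.82514361445, 'cx': 286.31468712811136, 'cy': 209.38555658523603, 'rvec': array([ 2.13383844, -2.12054419,  0.20179816]), 'tvec': array([ 38.85719336, 603.16880709, 842.3501909 ])}
lamp_house 0.81 [249.9, 143.2, 141.9, 128.2]
lever_top 0.56 [330.4, 227.1, 7.1, 14.5]
thumbscrew 0.77 [250.6, 149.5, 141.5, 119.8]
tube_rack 0.85 [165.7, 231.8, 67.8, 53.7]
tip_box 0.72 [209.9, 145.1, 63.7, 52.8]
tip_box 0.2 [251.4, 145.9, 142.6, 123.4]
reagent 0.85 [419.6, 218.3, 47.4, 37.9]
reagent 0.68 [250.0, 149.2, 143.3, 122.9]
```

```bash
python3 - <<'E'
import cv2
a=cv2.imread("pics/scene0.png");b=cv2.imread("pics/top0.png")
cv2.imwrite("pics/scene1.png",cv2.resize(a[140:310,120:380],None,fx=3,fy=3,interpolation=cv2.INTER_CUBIC))
cv2.imwrite("pics/top1.png",cv2.resize(b[120:310,220:420],None,fx=3,fy=3,interpolation=cv2.INTER_CUBIC))
E
```

```text
(no output)
```

View pics/top0.png

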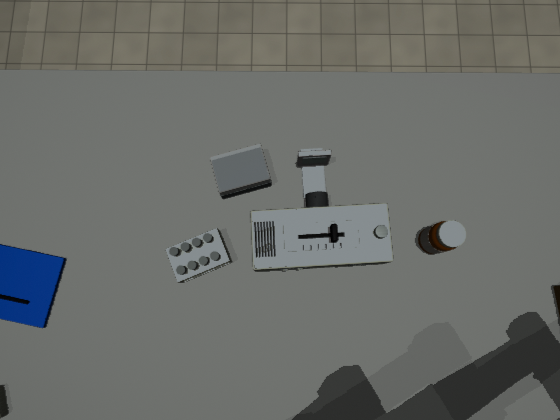

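View pics/scene1.png

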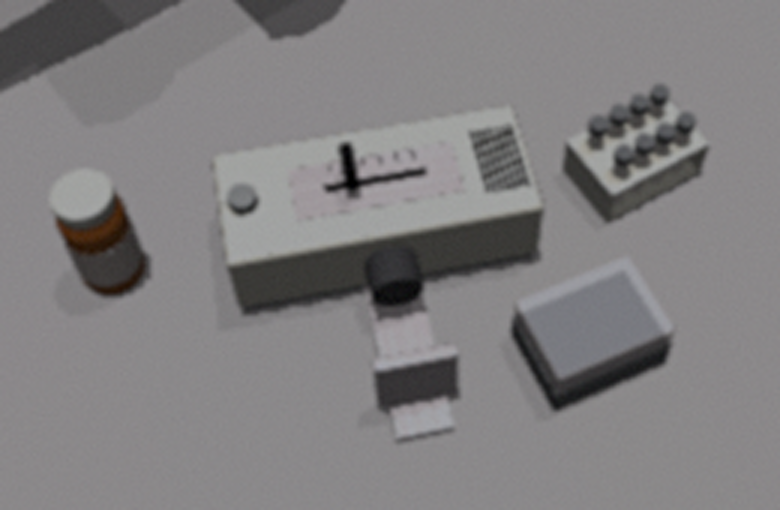

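View pics/top1.png

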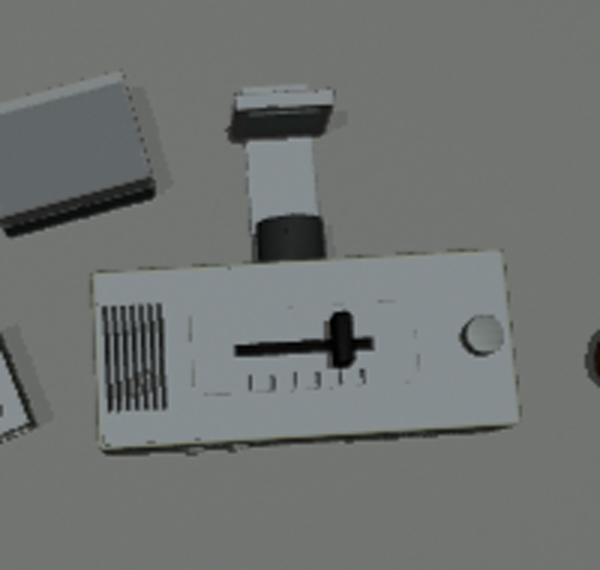

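Top view: the thumbscrew is at the right (381,231), the slits at the left, and the lever at about (333,233), near the first click. Next I fit the housing pose from the corners in both views.

```bash
cat > h.py <<'E'
import numpy as np, cv2
from bench import arm
from scipy.optimize import least_squares
from scipy.spatial.transform import Rotation as R
def proj(p,P):
    return cv2.projectPoints(np.asarray(P,float).reshape(-1,1,3),p["rvec"],p["tvec"],np.array([[p["fx"],0,p["cx"]],[0,p["fy"],p["cy"]],[0,0,1]]),None)[0].reshape(-1,2)
def back(p,uv,z):
    Rm=cv2.Rodrigues(p["rvec"])[0]; c=-Rm.T@p["tvec"]; d=Rm.T@np.array([(uv[0]-p["cx"])/p["fx"],(uv[1]-p["cy"])/p["fy"],1]); return c+d*(z-c[2])/d[2]
def W(q,L):
    L=np.asarray(L,float); c,s=np.cos(q[2]),np.sin(q[2]); return np.c_[q[0]+c*L[:,0]-s*L[:,1],q[1]+s*L[:,0]+c*L[:,1],L[:,2]]
E
python3 - <<'E'
from h import *
T,S=arm.camera_params("top"),arm.camera_params("scene")
f=lambda a,o:(np.array(a,float)+.5)/3-.5+o
# order: (+x,+y),(+x,-y),(-x,-y),(-x,+y), screw top
L=[[60,140,90],[60,-140,90],[-60,-140,90],[-60,140,90],[0,-118,104]]
ut=f([[94,271],[503,251],[519,424],[100,448],[484,333]],[220,120])
us=f([[542,208],[230,262],[215,157],[515,108],[241,193]],[120,140])
for u,p in((ut,T),(us,S)):
    r=least_squares(lambda q:(proj(p,W(q,L))-u).ravel(),[500,-100,0]); print(r.x,r.fun.round(1))
r=least_squares(lambda q:np.r_[(proj(T,W(q,L))-ut).ravel(),(proj(S,W(q,L))-us).ravel()],[500,-100,0]); print(r.x,r.fun.round(1))
q=r.x; np.save("q.npy",q)
lev=f([[342,338],],[220,120])[0]
b=back(T,lev,132); c,s=np.cos(q[2]),np.sin(q[2]); d=b[:2]-q[:2]; print("lever local",c*d[0]+s*d[1],-s*d[0]+c*d[1]+37.5)
lev=f([[347,150],],[120,140])[0]
b=back(S,lev,132); d=b[:2]-q[:2]; print("lever local S",c*d[0]+s*d[1],-s*d[0]+c*d[1]+37.5)
for n,ext,z,p in(("reagent",(452,234),125,T),("rack",(199,257),82,T),("tip",(241,170),63,T)): print(n,back(p,ext,z))
print(W(q,[[0,-37.5,132],[0,7.5,132],[0,-118,104]]))
st=arm.read_state(); print(R.from_quat(st["ee_rot"]).as_matrix().round(3),st["position"])
E
```

```text
[ 5.44319875e+02 -2.70181587e+01  6.03559244e-02] [-1.1 -0.5  0.4 -1.1  1.   0.6 -0.7  0.3  0.3  0.5]
[ 5.44909510e+02 -2.53631157e+01  5.18001718e-02] [ 1.6  0.6 -1.2  0.9 -0.7 -1.3 -0.1 -1.1  0.5  0.3]
[ 5.44475081e+02 -2.64001575e+01  5.77399560e-02] [-1.3 -0.8  0.2 -1.   0.7  0.7 -1.1  0.1  0.   0.6  1.2  0.2 -1.5  1.1
 -1.2 -1.1 -0.7 -1.3  0.1  0.4]
lever local -0.835263593729783 16.487723806220345
lever local S -7.468420600253905 15.323336410285055
reagent [ 544.02260169 -275.75945132  125.        ]
rack [500.09499456 216.55122     82.        ]
tip [685.8578052 139.2668065  63.       ]
[[ 546.63912653  -63.83766419  132.        ]
 [ 544.04227202  -18.91265616  132.        ]
 [ 551.28461072 -144.20351189  104.        ]]
[[ 0.958 -0.    -0.286]
 [ 0.286  0.     0.958]
 [-0.    -1.     0.   ]] [ 178.61503189 -598.89152258  250.32517171]
```

```bash
python3 - <<'E'
from h import *
q=np.load("q.npy"); st=arm.read_state(); Rm=R.from_quat(st["ee_rot"]).as_matrix()
for y in(20,):
    t=W(q,[[0,y,250]])[0]; print(t,Rm.T@(t-st["position"])/10)
s=np.array([-np.sin(q[2]),np.cos(q[2]),0]); Rt=np.c_[s,[0,0,-1],np.cross(s,[0,0,-1])]
print(np.degrees(R.from_matrix(Rm.T@Rt).as_rotvec()))
E
```

```text
[543.32092354  -6.43348726 250.        ] [5.18807928e+01 3.43732610e-02 4.63524791e+01]
[-2.33608153e-03 -7.67028582e+01  1.51203907e-03]
```

```bash
python3 -m inch '[[0,51.9,0,46.4,0,-76.7,0],[0,51.9,0,46.4,0,-76.7,0],[0,51.9,0,46.4,0,-76.7,0],[0,51.9,0,46.4,0,-76.7,0],[0,51.9,0,46.4,0,-76.7,0],[0,51.9,0,46.4,0,-76.7,0],[0,51.9,0,46.4,0,-76.7,0],[0,51.9,0,46.4,0,-76.7,0],[0,51.9,0,46.4,0,-76.7,0],[0,51.9,0,46.4,0,-76.7,0],[0,51.9,0,46.4,0,-76.7,0],[0,51.9,0,46.4,0,-76.7,0],[0,51.9,0,46.4,0,-76.7,0],[0,51.9,0,46.4,0,-76.7,0],[0,51.9,0,46.4,0,-76.7,0],[0,51.9,0,46.4,0,-76.7,0],[0,51.9,0,46.4,0,-76.7,0],[0,51.9,0,46.4,0,-76.7,0],[0,51.9,0,46.4,0,-76.7,0],[0,51.9,0,46.4,0,-76.7,0]]'
cat >> h.py <<'E'
def loc():
    st=arm.read_state(); q=np.load("q.npy"); c,s=np.cos(q[2]),np.sin(q[2]); d=st["position"][:2]-q[:2]; F=st["contact_force"]
    Rm=R.from_quat(st["ee_rot"]).as_matrix()
    print("t",round(st["clock"],2),"local",np.round([c*d[0]+s*d[1],-s*d[0]+c*d[1],st["position"][2]],1),"Flocal",np.round([c*F[0]+s*F[1],-s*F[0]+c*F[1],F[2]],1),"w",round(st["gripper_width"],1),"xdir",np.degrees(np.arctan2(Rm[1,0],Rm[0,0])-q[2]).round(2),"ydown",Rm[:,1].round(3))
E
python3 - <<'E'
from h import *
loc()
cv2.imwrite("pics/w1.png",arm.get_image("wrist")[:,:,::-1])
cv2.imwrite("pics/s1.png",arm.get_image("scene")[:,:,::-1])
print(arm.camera_params("wrist"))
E
```

```text
clock: 2.37
position: [543.0, -6.1, 250.1]
ee_rot: [-0.485, -0.514, 0.514, 0.485]
contact_force: [0.0, -0.3, -0.5]
gripper_width: -0.2
t 2.37 local [ -0.3  20.4 250.1] Flocal [ 0.  -0.3 -0.5] w -0.2 xdir 90.01 ydown [-0.001 -0.    -1.   ]
{'fx': 370.75969173266424, 'fy': 370.75969173266424, 'cx': 279.83577136669766, 'cy': 207.02352582494223, 'rvec': array([-0.08661609,  3.0934687 ,  0.48647175]), 'tvec': array([541.06039065,  -3.68018663, 392.52733096])}
```

View pics/w1.png

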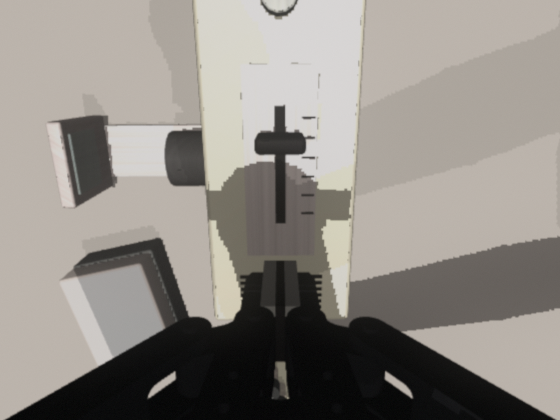

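View pics/s1.png

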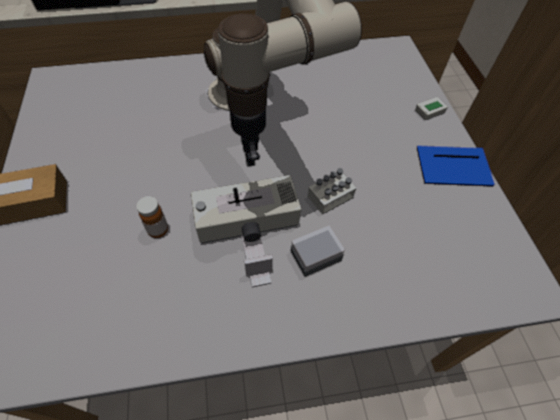

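The wrist view shows the head at (280,143), the ticks at rows 117 to 213 and the tip aligned with the slot. I check these numerically.

```bash
python3 - <<'E'
from h import *
p=arm.camera_params("wrist"); q=np.load("q.npy"); c,s=np.cos(q[2]),np.sin(q[2])
for n,uv,z in [("tick%d"%i,(308,r),90) for i,r in enumerate((117,138,157,177,195,213))]+[("head far",(280,132),132),("headnear",(280,147),132),("headL",(255,142),132),("headR",(305,142),132),("screwnear",(280,14),104)]:
    d=back(p,uv,z)[:2]-q[:2]; print(n,np.round([c*d[0]+s*d[1],-s*d[0]+c*d[1]],1))
print(proj(p,W(q,[[0,-22.5-6,132],[0,-22.5+6,132],[0,-22.5,132]])))
E
python3 -c "
import cv2;a=cv2.imread('pics/w1.png');cv2.imwrite('pics/w1c.png',cv2.resize(a[90:230,200:360],None,fx=4,fy=4))"
```

```text
tick0 [-22.2 -39.1]
tick1 [-22.5 -23.5]
tick2 [-22.8  -8.9]
tick3 [-23.2   6.9]
tick4 [-23.5  21.6]
tick5 [-23.8  36.8]
head far [ -1.2 -32.8]
headnear [ -1.2 -23.1]
headL [ 15.1 -26.4]
headR [-17.5 -26.3]
screwnear [  -1.4 -106. ]
[[278.13478684 138.67368982]
 [278.19179976 157.0383676 ]
 [278.16350984 147.9257789 ]]
```

View pics/w1c.png

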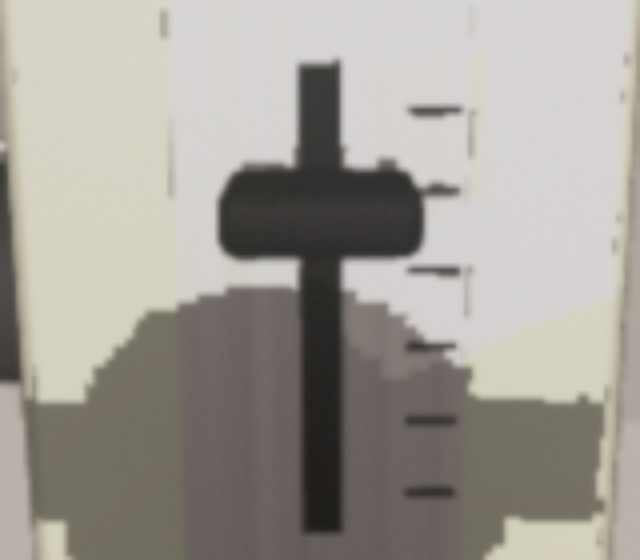

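```bash
python3 -m inch '[[0,0,4,0,0,0,0],[0,0,8,0,0,0,0],[0,0,11,0,0,0,0],[0,0,12,0,0,0,0],[0,0,12,0,0,0,0],[0,-0.8,12,0,0,0,0],[0,-1.6,12,0,0,0,0],[0,-1.9,12,0,0,0,0],[0,-1.9,12,0,0,0,0]]'
python3 - <<'E'
from h import *
loc()
cv2.imwrite("pics/w2.png",arm.get_image("wrist")[:,:,::-1])
E
```

```text
clock: 3.22
position: [545.4, -25.9, 132.1]
ee_rot: [0.486, 0.515, -0.513, -0.485]
contact_force: [0.1, 0.5, -0.9]
gripper_width: -0.3
t 3.22 local [  1.    0.5 132.1] Flocal [ 0.1  0.5 -0.9] w -0.3 xdir 89.91 ydown [ 0.003  0.001 -1.   ]
```

View pics/w2.png

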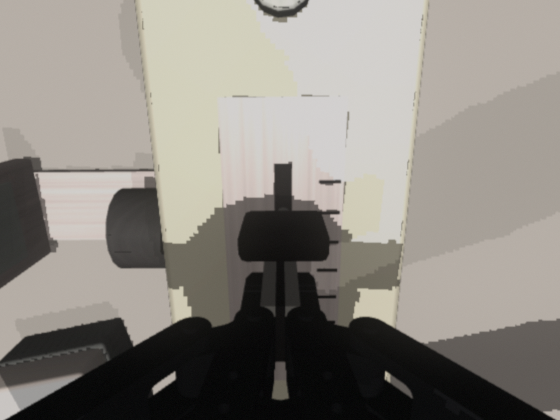

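The tip (280,262) is just in front of the head's open-side face. I push slowly towards shut.

```bash
L='from h import loc; loc()'
python3 -m inch '[[0,-0.1,0,0,0,0,0],[0,-0.2,0,0,0,0,0],[0,-0.3,0,0,0,0,0]]' >/dev/null; python3 -c "$L"
python3 -m inch '[[0,-0.1,0,0,0,0,0],[0,-0.2,0,0,0,0,0],[0,-0.3,0,0,0,0,0]]' >/dev/null; python3 -c "$L"
python3 -m inch '[[0,-0.1,0,0,0,0,0],[0,-0.2,0,0,0,0,0],[0,-0.3,0,0,0,0,0]]' >/dev/null; python3 -c "$L"
python3 -m inch '[[0,-0.1,0,0,0,0,0],[0,-0.2,0,0,0,0,0]]' >/dev/null; python3 -c "$L"
```

```text
t 3.52 local [  0.2  -1.4 130.6] Flocal [ 0.1  0.1 -0.6] w 0.2 xdir 90.02 ydown [ 0.  0. -1.]
t 3.77 local [ 1.000e-01 -4.500e+00  1.302e+02] Flocal [ 0.8 -1.4 -0.2] w -0.2 xdir 90.01 ydown [-0. -0. -1.]
t 4.02 local [ 1.000e-01 -6.300e+00  1.303e+02] Flocal [-1.3  7.1  0.9] w 0.1 xdir 89.98 ydown [ 0.     0.002 -1.   ]
t 4.18 local [ 1.000e-01 -8.400e+00  1.303e+02] Flocal [-1.2  4.8  0.8] w -0.1 xdir 90.01 ydown [ 0.     0.002 -1.   ]
```

```bash
L='from h import loc; loc()'
for i in 1 2 3 4; do :; done
python3 -m inch '[[0,-0.1,0,0,0,0,0],[0,-0.2,0,0,0,0,0],[0,-0.3,0,0,0,0,0]]' >/dev/null; python3 -c "$L"
python3 -m inch '[[0,-0.1,0,0,0,0,0],[0,-0.2,0,0,0,0,0],[0,-0.3,0,0,0,0,0]]' >/dev/null; python3 -c "$L"
python3 -m inch '[[0,-0.1,0,0,0,0,0],[0,-0.2,0,0,0,0,0],[0,-0.3,0,0,0,0,0]]' >/dev/null; python3 -c "$L"
python3 -m inch '[[0,-0.1,0,0,0,0,0]]' >/dev/null; python3 -c "$L"
python3 -m inch '[[0,-0.1,0,0,0,0,0]]' >/dev/null; python3 -c "$L"
```

```text
t 4.43 local [  0.2 -12.4 130.3] Flocal [-0.2  2.4 -1.1] w -0.1 xdir 90.01 ydown [ 0.  0. -1.]
t 4.68 local [  0.  -16.1 130.3] Flocal [0.6 0.2 0.2] w 0.2 xdir 89.98 ydown [-0.    -0.001 -1.   ]
t 4.93 local [  0.  -18.9 130.3] Flocal [ 0.1  0.2 -0.3] w -0.0 xdir 89.98 ydown [-0. -0. -1.]
t 5.02 local [ 1.000e-01 -1.980e+01  1.303e+02] Flocal [ 0.1 -0.6 -0.4] w -0.3 xdir 89.99 ydown [ 0. -0. -1.]
t 5.1 local [ 1.000e-01 -2.030e+01  1.303e+02] Flocal [-1.1  5.3  1.3] w -0.1 xdir 89.98 ydown [ 0.     0.001 -1.   ]
```

```bash
L='from h import loc; loc()'
python3 -m inch '[[0,-0.05,0,0,0,0,0],[0,-0.05,0,0,0,0,0]]' >/dev/null; python3 -c "$L"
python3 - <<'E'
from h import *
cv2.imwrite("pics/w3.png",arm.get_image("wrist")[:,:,::-1])
loc()
E
```

```text
t 5.27 local [ 1.000e-01 -2.030e+01  1.303e+02] Flocal [-0.4  4.5  0.8] w -0.1 xdir 89.99 ydown [ 0.     0.001 -1.   ]
t 5.32 local [ 1.000e-01 -2.030e+01  1.303e+02] Flocal [-2.3  5.   0.7] w 0.1 xdir 90.0 ydown [ 0.     0.001 -1.   ]
```

View pics/w3.png

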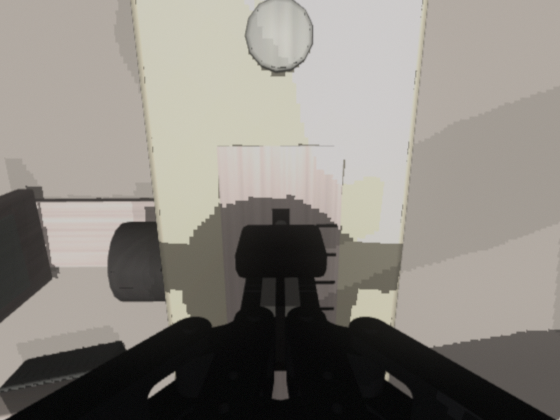

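```bash
L='from h import loc; loc()'
python3 -m inch '[[0,-0.05,0,0,0,0,0],[0,-0.1,0,0,0,0,0],[0,-0.1,0,0,0,0,0]]' >/dev/null; python3 -c "$L"
```

```text
t 5.57 local [ 1.000e-01 -2.040e+01  1.304e+02] Flocal [-0.8  8.6  1.9] w 0.1 xdir 90.0 ydown [ 0.     0.002 -1.   ]
```

End stop confirmed: 1 mm more of command gave 0.1 mm and 8.6 N. Now hop over to the shut side of the lever.

```bash
python3 -m inch '[[0,0.5,0,0,0,0,0],[0,1,0,0,0,0,0],[0,1,-2.5,0,0,0,0],[0,1,-4.5,0,0,0,0],[0,1,-5,0,0,0,0],[0,-1.5,-5,0,0,0,0],[0,-4,-5,0,0,0,0],[0,-4.2,-5,0,0,0,0],[0,-4.2,-5,0,0,0,0],[0,-4.2,-3,0,0,0,0],[0,-4.2,-1,0,0,0,0],[0,-4.2,0,0,0,0,0],[0,-4.2,0,0,0,0,0],[0,-4.2,0,0,0,0,0]]' 
python3 - <<'E'
from h import *
loc()
cv2.imwrite("pics/w4.png",arm.get_image("wrist")[:,:,::-1])
a=cv2.imwrite("pics/s4.png",cv2.resize(arm.get_image("scene")[140:310,120:380,::-1],None,fx=3,fy=3,interpolation=cv2.INTER_CUBIC))
E
```

```text
clock: 6.73
position: [548.2, -90.0, 130.0]
ee_rot: [-0.485, -0.514, 0.515, 0.485]
contact_force: [-0.5, -0.1, 0.9]
gripper_width: 0.5
t 6.73 local [ 1.00e-01 -6.37e+01  1.30e+02] Flocal [-0.5 -0.1  0.9] w 0.5 xdir 90.05 ydown [-0.001 -0.001 -1.   ]
```

View pics/s4.png

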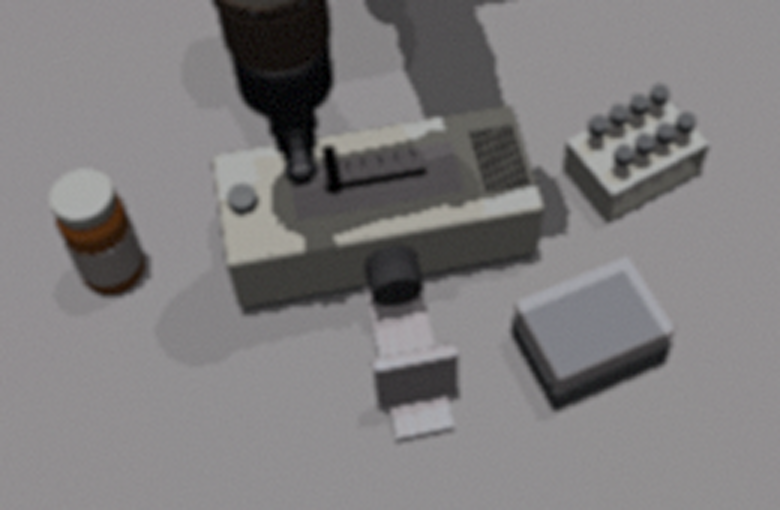

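```bash
L='from h import loc; loc()'
python3 -m inch '[[0,0.3,0,0,0,0,0],[0,0.6,0,0,0,0,0],[0,0.6,0,0,0,0,0]]' >/dev/null; python3 -c "$L"
python3 -m inch '[[0,0.1,0,0,0,0,0],[0,0.2,0,0,0,0,0]]' >/dev/null; python3 -c "$L"
python3 -m inch '[[0,0.05,0,0,0,0,0],[0,0.1,0,0,0,0,0]]' >/dev/null; python3 -c "$L"
python3 -m inch '[[0,0.05,0,0,0,0,0],[0,0.1,0,0,0,0,0]]' >/dev/null; python3 -c "$L"
```

```text
t 7.08 local [  0.4 -57.5 131.1] Flocal [-0.9  1.  -0.9] w 0.1 xdir 90.03 ydown [ 0.001  0.    -1.   ]
t 7.25 local [  0.2 -55.9 130.6] Flocal [ 0.  -0.4  0.1] w -0.1 xdir 90.0 ydown [ 0.001  0.    -1.   ]
t 7.42 local [ 1.000e-01 -5.500e+01  1.304e+02] Flocal [ 0.6 -0.6  0.3] w -0.0 xdir 90.0 ydown [ 0. -0. -1.]
t 7.58 local [ 1.000e-01 -5.410e+01  1.303e+02] Flocal [ 0.8 -2.   0.8] w -0.2 xdir 90.0 ydown [-0. -0. -1.]
```

```bash
L='from h import loc; loc()'
python3 -m inch '[[0,0.05,0,0,0,0,0],[0,0.1,0,0,0,0,0],[0,0.15,0,0,0,0,0],[0,0.2,0,0,0,0,0]]' >/dev/null; python3 -c "$L"
python3 -m inch '[[0,0.05,0,0,0,0,0],[0,0.1,0,0,0,0,0],[0,0.15,0,0,0,0,0],[0,0.2,0,0,0,0,0]]' >/dev/null; python3 -c "$L"
python3 -m inch '[[0,0.05,0,0,0,0,0],[0,0.1,0,0,0,0,0],[0,0.15,0,0,0,0,0],[0,0.2,0,0,0,0,0]]' >/dev/null; python3 -c "$L"
python3 -m inch '[[0,0.05,0,0,0,0,0],[0,0.1,0,0,0,0,0],[0,0.15,0,0,0,0,0],[0,0.2,0,0,0,0,0]]' >/dev/null; python3 -c "$L"
python3 -m inch '[[0,0.05,0,0,0,0,0],[0,0.1,0,0,0,0,0],[0,0.15,0,0,0,0,0],[0,0.2,0,0,0,0,0]]' >/dev/null; python3 -c "$L"
```

```text
t 7.92 local [ 1.000e-01 -5.330e+01  1.304e+02] Flocal [ 1.1 -7.9 -2. ] w -0.4 xdir 90.0 ydown [-0.    -0.002 -1.   ]
t 8.25 local [  0.  -51.  130.3] Flocal [ 0.7 -4.6 -0.9] w 0.4 xdir 89.98 ydown [-0.    -0.001 -1.   ]
t 8.58 local [ -0.  -48.  130.3] Flocal [-1.  -3.  -0.1] w -0.2 xdir 89.99 ydown [-0.  0. -1.]
t 8.92 local [  0.  -45.6 130.3] Flocal [-0.1  0.3  0. ] w 0.1 xdir 90.0 ydown [-0.  0. -1.]
t 9.25 local [  0.2 -43.8 130.3] Flocal [-0.1 -0.8  0.6] w -0.0 xdir 90.0 ydown [ 0.  0. -1.]
```

First click (force dropped to 0 past the crest). On to the next one.

```bash
L='from h import loc; loc()'
python3 -m inch '[[0,0.1,0,0,0,0,0],[0,0.2,0,0,0,0,0],[0,0.3,0,0,0,0,0],[0,0.35,0,0,0,0,0]]' >/dev/null; python3 -c "$L"
python3 -m inch '[[0,0.05,0,0,0,0,0],[0,0.1,0,0,0,0,0],[0,0.15,0,0,0,0,0],[0,0.2,0,0,0,0,0]]' >/dev/null; python3 -c "$L"
python3 -m inch '[[0,0.05,0,0,0,0,0],[0,0.1,0,0,0,0,0],[0,0.15,0,0,0,0,0],[0,0.2,0,0,0,0,0]]' >/dev/null; python3 -c "$L"
python3 -m inch '[[0,0.05,0,0,0,0,0],[0,0.1,0,0,0,0,0],[0,0.15,0,0,0,0,0],[0,0.2,0,0,0,0,0]]' >/dev/null; python3 -c "$L"
python3 -m inch '[[0,0.05,0,0,0,0,0],[0,0.1,0,0,0,0,0],[0,0.15,0,0,0,0,0],[0,0.2,0,0,0,0,0]]' >/dev/null; python3 -c "$L"
python3 -m inch '[[0,0.05,0,0,0,0,0],[0,0.1,0,0,0,0,0],[0,0.15,0,0,0,0,0],[0,0.2,0,0,0,0,0]]' >/dev/null; python3 -c "$L"
```

```text
t 9.58 local [ 1.000e-01 -4.040e+01  1.303e+02] Flocal [-0.1 -0.3  0.6] w 0.2 xdir 90.0 ydown [ 0.  0. -1.]
t 9.92 local [ 1.000e-01 -3.890e+01  1.303e+02] Flocal [-0.1 -3.4 -1.2] w 0.1 xdir 90.01 ydown [-0.    -0.001 -1.   ]
t 10.25 local [ 1.000e-01 -3.790e+01  1.304e+02] Flocal [ 1.2 -6.9 -1.4] w -0.1 xdir 89.99 ydown [-0.    -0.002 -1.   ]
t 10.58 local [  0.  -35.3 130.3] Flocal [ 0.6 -4.6 -0.7] w -0.3 xdir 89.98 ydown [-0.    -0.001 -1.   ]
t 10.92 local [  0.  -32.3 130.3] Flocal [ 0.6 -2.3 -0.4] w -0.1 xdir 89.99 ydown [-0.  0. -1.]
t 11.25 local [ 1.000e-01 -3.010e+01  1.303e+02] Flocal [-0.7 -0.4 -0.1] w -0.1 xdir 90.01 ydown [ 0.  0. -1.]
```

```bash
L='from h import loc; loc()'
python3 -m inch '[[0,0.05,0,0,0,0,0],[0,0.1,0,0,0,0,0],[0,0.1,0,0,0,0,0]]' >/dev/null; python3 -c "$L"
python3 - <<'E'
from h import *
cv2.imwrite("pics/s5.png",cv2.resize(arm.get_image("scene")[160:230,180:310,::-1],None,fx=6,fy=6,interpolation=cv2.INTER_CUBIC))
loc()
E
```

```text
t 11.5 local [  0.2 -29.2 130.3] Flocal [-0.5  0.4 -0.6] w -0.2 xdir 90.0 ydown [ 0.  0. -1.]
t 11.55 local [  0.2 -29.3 130.3] Flocal [-1.   0.   0.4] w 0.1 xdir 90.0 ydown [ 0.  0. -1.]
```

View pics/s5.png

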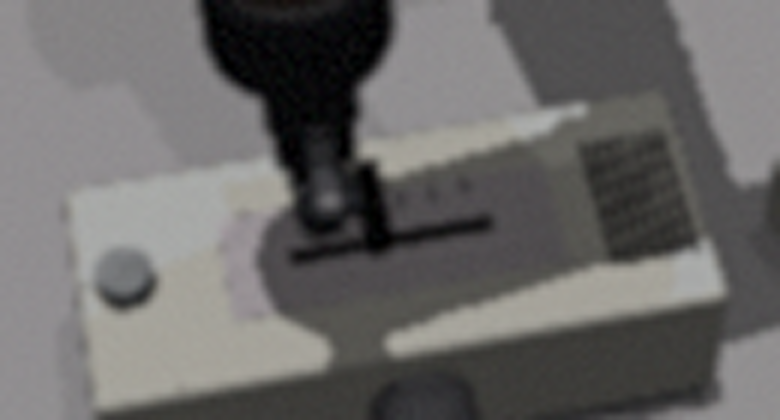

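Three ticks remain beyond the head (x≈400, 432, 465), so it sits in the second click, and there is a gap to the tip. Third click now, with the tip going no farther than about -14.

```bash
L='from h import loc; loc()'
python3 -m inch '[[0,0.1,0,0,0,0,0],[0,0.2,0,0,0,0,0],[0,0.3,0,0,0,0,0],[0,0.4,0,0,0,0,0]]' >/dev/null; python3 -c "$L"
python3 -m inch '[[0,0.05,0,0,0,0,0],[0,0.1,0,0,0,0,0],[0,0.15,0,0,0,0,0],[0,0.2,0,0,0,0,0]]' >/dev/null; python3 -c "$L"
python3 -m inch '[[0,0.05,0,0,0,0,0],[0,0.1,0,0,0,0,0],[0,0.15,0,0,0,0,0],[0,0.2,0,0,0,0,0]]' >/dev/null; python3 -c "$L"
python3 -m inch '[[0,0.05,0,0,0,0,0],[0,0.1,0,0,0,0,0],[0,0.15,0,0,0,0,0],[0,0.2,0,0,0,0,0]]' >/dev/null; python3 -c "$L"
python3 -m inch '[[0,0.05,0,0,0,0,0],[0,0.1,0,0,0,0,0],[0,0.15,0,0,0,0,0],[0,0.2,0,0,0,0,0]]' >/dev/null; python3 -c "$L"
```

```text
t 11.88 local [ 1.000e-01 -2.540e+01  1.303e+02] Flocal [-0.1 -1.7  0.2] w 0.2 xdir 90.0 ydown [-0.  0. -1.]
t 12.22 local [ 1.000e-01 -2.390e+01  1.303e+02] Flocal [ 1.3 -3.3 -2.2] w 0.3 xdir 90.01 ydown [-0.    -0.001 -1.   ]
t 12.55 local [ 1.000e-01 -2.280e+01  1.304e+02] Flocal [-0.  -6.8 -0.3] w -0.2 xdir 89.99 ydown [-0.    -0.002 -1.   ]
t 12.88 local [  0.  -20.3 130.3] Flocal [ 0.9 -4.4 -0.2] w -0.2 xdir 89.98 ydown [-0.    -0.001 -1.   ]
t 13.22 local [  0.  -17.3 130.3] Flocal [ 0.1 -2.5  1.3] w 0.4 xdir 89.99 ydown [-0.  0. -1.]
```

```bash
L='from h import loc; loc()'
python3 -m inch '[[0,0.05,0,0,0,0,0],[0,0.1,0,0,0,0,0],[0,0.15,0,0,0,0,0]]' >/dev/null; python3 -c "$L"
python3 -m inch '[[0,0.05,0,0,0,0,0],[0,0.1,0,0,0,0,0],[0,0.1,0,0,0,0,0]]' >/dev/null; python3 -c "$L"
python3 - <<'E'
from h import *
cv2.imwrite("pics/s6.png",cv2.resize(arm.get_image("scene")[160:230,180:310,::-1],None,fx=6,fy=6,interpolation=cv2.INTER_CUBIC))
cv2.imwrite("pics/w6.png",arm.get_image("wrist")[:,:,::-1])
loc()
E
```

```text
t 13.47 local [  0.  -15.6 130.3] Flocal [-0.3 -0.3  1. ] w -0.2 xdir 90.01 ydown [-0.  0. -1.]
t 13.72 local [  0.2 -14.6 130.3] Flocal [-0.7  0.2 -0.1] w -0.1 xdir 90.01 ydown [ 0.  0. -1.]
t 13.82 local [  0.2 -14.8 130.3] Flocal [-0.2 -0.3 -0.2] w -0.4 xdir 90.0 ydown [ 0.  0. -1.]
```

View pics/s6.png

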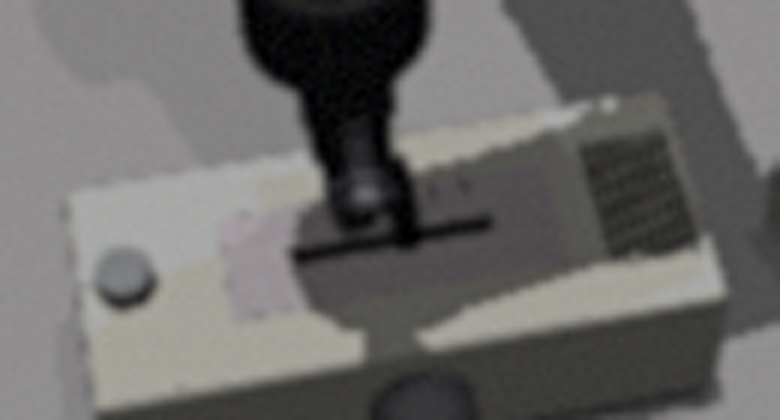

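View pics/w6.png

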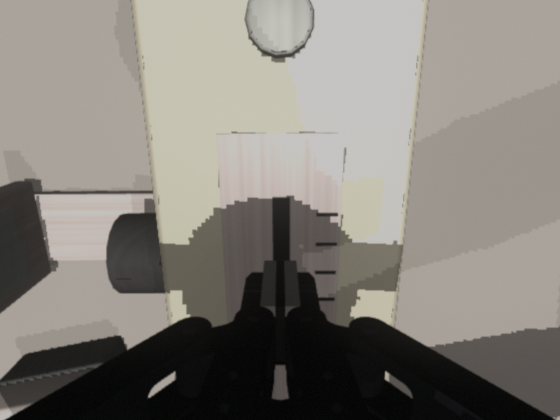

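Force is 0 and two ticks are left beyond the head, so it is in the third click. Backing off and up, then checking.

```bash
python3 -m inch '[[0,-0.8,0,0,0,0,0],[0,-1.5,0,0,0,0,0],[0,-1.5,0,0,0,0,0],[0,-1.5,-3,0,0,0,0],[0,-1.5,-6,0,0,0,0],[0,-1.5,-9,0,0,0,0],[0,-1.5,-12,0,0,0,0],[0,-4,-12,0,0,0,0],[0,-7,-12,0,0,0,0],[0,-7,-12,0,0,0,0],[0,-7,-12,0,0,0,0],[0,-7,-12,0,0,0,0]]'
python3 - <<'E'
from h import *
loc()
cv2.imwrite("pics/s7.png",cv2.resize(arm.get_image("scene")[140:310,120:380,::-1],None,fx=3,fy=3,interpolation=cv2.INTER_CUBIC))
im=arm.get_image("wrist"); cv2.imwrite("pics/w7.png",im[:,:,::-1])
p=arm.camera_params("wrist"); q=np.load("q.npy")
print(proj(p,W(q,[[0,-37.5+j,132] for j in(30,45,60)])))
E
```

```text
clock: 14.82
position: [549.2, -111.5, 250.0]
ee_rot: [-0.485, -0.514, 0.514, 0.486]
contact_force: [-0.2, -0.0, 0.7]
gripper_width: 0.6
t 14.82 local [-2.00e-01 -8.52e+01  2.50e+02] Flocal [-0.2  0.   0.7] w 0.6 xdir 89.94 ydown [-0.001  0.    -1.   ]
[[279.13239277 306.66321221]
 [279.14508385 323.73145073]
 [279.15736873 340.2533844 ]]
```

View pics/s7.png

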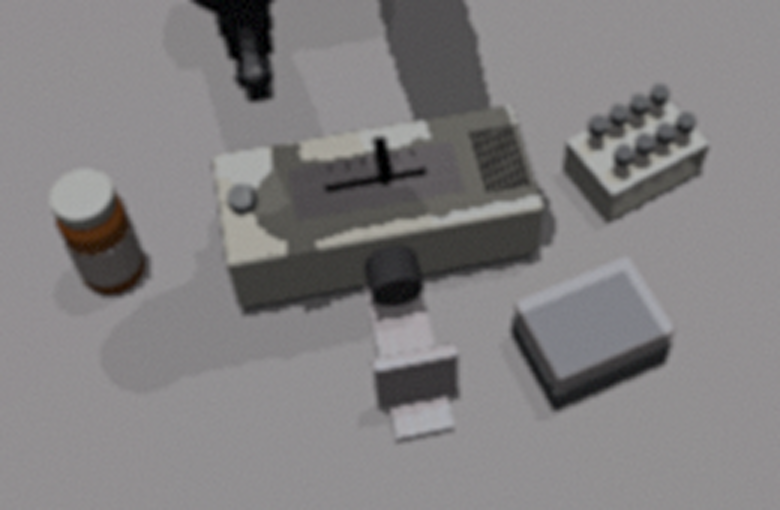

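View pics/w7.png

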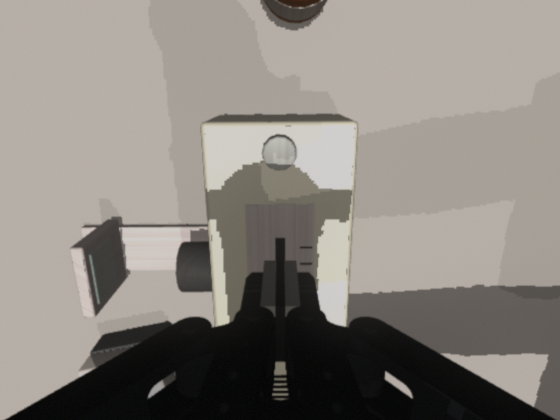

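The head is free at (381,143) in the enlarged scene view, with three ticks on the shut side and two on the open side. One last numeric check with the scene camera, and a look from the top.

```bash
python3 - <<'E'
from h import *
q=np.load("q.npy"); S=arm.camera_params("scene"); c,s=np.cos(q[2]),np.sin(q[2])
for uv in ((347,150),(381,145)):
    d=back(S,(np.array(uv)+.5)/3-.5+[120,140],132)[:2]-q[:2]; print("joint",-s*d[0]+c*d[1]+37.5)
T=arm.get_image("top"); cv2.imwrite("pics/t8.png",cv2.resize(T[120:310,220:420,::-1],None,fx=3,fy=3,interpolation=cv2.INTER_CUBIC))
E
```

```text
joint 15.323336410285055
joint 44.91636989644003
```

View pics/t8.png

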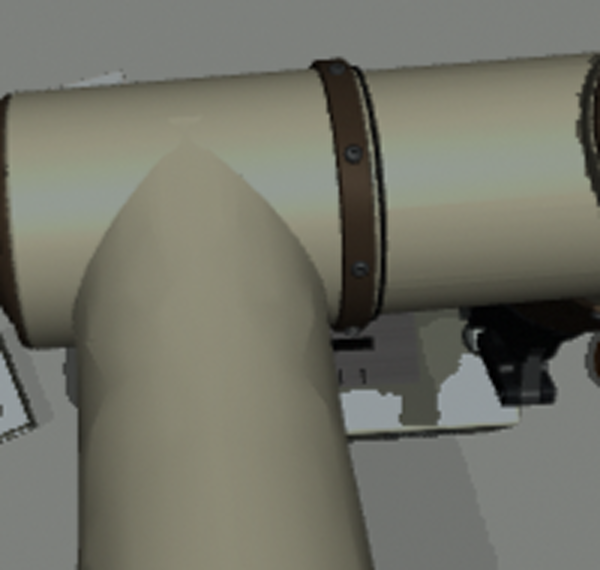

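The arm hides the lever from the top camera. The scene camera puts the lever at 44.9 mm, which is the third click, so I hand in.

```bash
python3 -c "
from bench import arm
print(arm.job_done())"
```

```text
the job is handed in; nothing more can be done
None
```

The lever sits in its third click, and I handed the job in at about 15 s on the robot's clock.

- **Shut end stop:** With the gripper closed I pushed the lever from the first click back to the stop. There, another 1 mm of commanded push moved it only about 0.1 mm, at 8.6 N.
- **Counting the clicks:** I hopped over the lever and pushed it slowly the other way. I counted three clicks, each peaking at about 7 to 8 N and dropping to about 0. I stopped short of the third seat and let the lever snap in, then took the hand away.
- **Last checks:** The scene camera puts the lever at 44.9 mm, against 45 mm for the third click. Three ticks show on the shut side of the head and two on the open side. The tool force is about 0, and the rack, tip box and jar look unmoved.
- **Checks that gave nothing:** In the final top and wrist pictures the robot hid the lever, so those views could not confirm its position. My first wrist-camera reading of the starting position was a few mm off. The contact positions settled it as the first click.

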